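# Build up the tube rest and lay the glass tube in it

## Task

Build the missing rest on the glass-cutting fixture: on its empty yellow seat stack, centred and square to the seat, first the blue riser, then the orange spacer, then the brass vee block with its groove in line with the groove of the fixed post. Then lay the green glass tube level in both grooves, midway along the fixture, without dropping it. The grey spacer is the wrong one: leave it, the red flask and the wash bottle where they are.

Things in the scene. Friction and masses are not known exactly. Their poses are not given: they have to be found in the camera images.
- riser_c (a point): blue painted metal riser block, loose, 56 x 56 mm and 30 mm high, about 0.26 kg, dark round mark in the middle of its top. The point is its centre, 15 mm above its underside; z up, x and y square to its sides. It lies on the table.
- spacer_c (a point): orange plastic spacer plate, loose, 52 x 52 mm and 14 mm thick, about 60 g. The point is its centre, 7 mm above its underside; x and y square to its sides. It lies flat on the table.
- vblock_c (a point): brass vee block, loose, 40 mm long (along x), 46 mm wide (along y), 30 mm high, about 0.3 kg. A 90 degree vee groove runs along its x axis in the top face: 30 mm wide at the top, 15 mm deep. The point is its centre, 15 mm above its underside, which is also the bottom line of the groove. It stands on the table, groove up; grip it across y on its two flat long sides.
- tube_c (a point): green glass tube, loose, 16 mm in diameter, 160 mm long along its own x axis (either way round is the same), about 40 g, lying on the table and free to roll. The point is its centre. In a groove its centre rests 11.3 mm above the groove's bottom line.
- seat_top (a point): the empty seat: yellow square plate 64 x 64 mm, 4 mm thick, bolted on one end of the fixture's aluminium bed. The point is the centre of its upper face, 16 mm above the table and 55 mm along the bed from the middle; x runs along the bed, z up.
- post_vee (a point): the fixed dark grey post on the other end of the bed (46 mm wide across the bed, 36 mm long along it, its foot 56 x 44 mm), top 90 mm above the table, with a dark steel 90 degree vee groove along its x axis (30 mm wide at the top, 15 mm deep). The point is the middle of the groove's bottom line, 75 mm above the table, the same height as the vee block's groove when the stack is complete; x runs along the bed.
- bed_mid (a point): the fixture's bed: aluminium plate 190 mm long (x), 80 mm wide (y), 12 mm thick, fixed to the table. The point is the middle of its upper face, midway between the seat and the post (110 mm apart); x runs along the bed.
- greyspacer_c (a point): grey plastic spacer plate, loose, 52 x 52 mm and only 10 mm thick: the wrong one, not to be moved. The point is its centre.
- flask: red vacuum flask, loose, standing, 64 mm in diameter, 190 mm high; not to be moved. Origin at the centre of its underside.
- washbottle: white plastic wash bottle with a blue cap, loose, standing, 56 mm in diameter, 150 mm high; not to be moved. Origin at the centre of its underside.

How it is judged (in metres and radians):
On the way, in this order (a step that is already met when the one before it is completed fails the run):
1. the blue riser lies centred and square on the yellow seat (horizontal distance between riser_c and seat_top below 0.01 m and z of riser_c in the frame of seat_top between 0.011 and 0.019 m and (angle between the x axis of riser_c and the x axis of seat_top, either way round below 0.2 rad or angle between the x axis of riser_c and the y axis of seat_top, either way round below 0.2 rad) and angle between riser_c's own z axis and vertical below 0.1 rad), for 0.2 s.
2. the orange spacer lies centred on the riser (all of step 1 and horizontal distance between spacer_c and seat_top below 0.012 m and z of spacer_c in the frame of seat_top between 0.033 and 0.041 m and (angle between the x axis of spacer_c and the x axis of seat_top, either way round below 0.2 rad or angle between the x axis of spacer_c and the y axis of seat_top, either way round below 0.2 rad)), for 0.2 s.
3. the brass vee block stands on the spacer, groove in line with the post's (all of step 2 and horizontal distance between vblock_c and seat_top below 0.012 m and z of vblock_c in the frame of seat_top between 0.055 and 0.063 m and angle between the x axis of vblock_c and the x axis of post_vee, either way round below 0.2 rad and angle between vblock_c's own z axis and vertical below 0.1 rad), for 0.2 s.
At the end, for the whole second after the job is handed in: Riser within 10 mm, spacer and vee block within 12 mm of the seat centre, heights within 4 mm, square within 0.2 rad; tube in both grooves: centre within 18 mm of mid-bed, height within 4 mm, level within 0.04 rad, in line with the post within 0.12 rad; all released and at rest (all of step 3 and horizontal distance between tube_c and bed_mid below 0.018 m and z of tube_c in the frame of bed_mid between 0.0703 and 0.0783 m and angle between tube_c's own x axis and vertical between 1.5308 and 1.6108 rad and angle between the x axis of tube_c and the x axis of post_vee, either way round below 0.12 rad and linear speed of each of riser, spacer, vblock, tube below 0.02 m/s); the robot touches nothing.
It fails at once if the grey spacer is moved more than 30 mm (distance of greyspacer_c from where it was at the start of the episode above 0.03 m).
It fails at once if the red flask is moved more than 30 mm (distance of flask from where it was at the start of the episode above 0.03 m).
It fails at once if the wash bottle is moved more than 30 mm (distance of washbottle from where it was at the start of the episode above 0.03 m).
It fails at once if the glass tube is dropped or flung (over 0.7 m/s while not held) (linear speed of tube above 0.7 m/s and contact force between the fingers and tube below 0.05 N).
It also fails if it takes over 125 s, if anything falls off the work surface, if the arm or the gripper's body presses on something with over 40 N, if the wrist force passes 120 N, or if a joint passes its speed limit or range.

## Robot

A 6-joint arm with a two-finger parallel gripper is mounted at the origin on the work surface. World frame = base frame: x ahead of the robot, y to its left, z up, the work surface at z = 0. Lengths are in m, angles in degrees, forces in N, time in s.
With the tool pointing down it reaches from about 0.4 to 0.825 m from the base axis. Payload 7 kg.
Tool frame: the origin (TCP) lies between the finger pads; the fingertips stand 19 mm ahead of it and the grasp point (between the pads) is the TCP (r.finger_overhang is the distance from the TCP to the fingertips, in m); z points along the fingers, y is the direction in which the jaws open and shut (so a half turn about z gives the same grasp; the last joint's range is limited). The gripper opens to 88 mm and grips with 3 to 60 N. Pads are 19 mm wide; open, the fingers measure 130 mm over their backs; the gripper's body (78 mm by 193 mm) begins 47 mm behind the grasp point.
Start: joints at [87.038, 20.546, 0.682, 0, -70.136, -16.507], TCP at [0.225, 0.636, 0.246] pointing down, gripper open.
Joint ranges: [-176.03, 176.03], [-82.01, 121.73], [-58.28, 71.71], [-173.87, 95.51], [-174.79, -0.11], [-173.66, 173.66]. Speed limits (degrees/s): [136.94, 136.94, 172.46, 180, 180, 180].

## Interface

Orientations are given as [roll, pitch, yaw] about the fixed x, y, z axes, in that order (R = Rz(yaw) Ry(pitch) Rx(roll)).
In Python, from plant import r, optics gives the robot as it stands. The module is installed in compiled form; this text tells all that it offers.
- The arm moves only by the tool step_arm, never from a script. Its argument "increments" is a list of rows, each an object of numbers: "tx", "ty", "tz": the shift along the world's x, y, z in mm; "ax", "ay", "az": the turn, a rotation vector about the world's x, y, z in degrees; "claw": the gripper command: -1 is shut, 1 is fully open, values between are in proportion. In form: [{"tx": .., "ty": .., "tz": .., "ax": .., "ay": .., "az": .., "claw": ..}, ...]. A call has 1 to 12 rows; each row shifts and turns the commanded pose from where the row before left it; what a row does not reach is not made up. A row lasts 1/10 s, in which the tool goes at most 50 mm and 8.59 degrees, less where a joint would pass 70% of its speed; a pose out of reach is approached as far as the arm can. A call with a gripper value outside its range is refused whole. The fingers move at their own pace and stop on an object; "newtons" is the grip in N (left out, the last holds). Time passes only in rows, so rows that do not move let the fingers close. It gives the time, the measured TCP pose, the force and the opening at its end, in the units of the state.
- r.get_state(): the state, without advancing time (a new reading comes with each control period).
- optics.capture(name): name is "scene" or "top" or "wrist"; returns a dict with "image" (420x560x3 uint8, blue, green, red), "depth" (420x560 float32, m along the optical axis (not along the pixel's ray), 0 where there is no reading), "fx", "fy", "cx", "cy" (pixels), "distortion" ([k1, k2, p1, p2, k3] as OpenCV has them; the pictures are not rectified), "R" (3x3) and "t" (3): a world point X has camera coordinates R X + t. Camera axes: x right, y down, z forward; pixel columns grow to the right and rows downward; lengths in m; the calibration is good to about 2 mm. A picture is of the moment at which its call begins.
- r.close_job(): hands the job in, once; it reports no verdict.
The state is a dict: "time_s": time; "joints": joint angles; "qd": joint speeds; "joint_torque": joint torques, N m; "tcp_pos": TCP position; "eef_rot": TCP orientation; "contact_force": force on the tool from outside, world axes, zero at the start; "moment": the same for the moment, N m; "gripper_width": finger opening in m.
Only numpy, scipy, OpenCV 4.12 (cv2) and the standard library are available. Lean on these libraries where they do the work, as an engineer would, in place of code of your own. Each camera call takes 0.05 s, during which the arm holds its last target. There are 200 camera calls.

## Working session

There is one attempt and no reset: what is moved stays moved. The work goes in short steps, Python scripts to look and compute and a tool call to move; the robot and the scene stay as the last step left them, time stands still between calls to the robot, and variables do not carry over. Pictures are saved under pics/ and viewed, about 12 in all and at most 16, crops included, and the job is handed in when it is done.

Besides the shell and the picture viewer there is one more tool, called after "Request:" as name(argument=value, ...), one argument or row to a line, values as JSON. step_arm: Moves the arm, as the interface text tells. Its arguments: {"type":"object","properties":{"increments":{"type":"array","items":{"type":"object","properties":{"tx":{"type":"number"},"ty":{"type":"number"},"tz":{"type":"number"},"ax":{"type":"number"},"ay":{"type":"number"},"az":{"type":"number"},"claw":{"type":"number"}}}},"newtons":{"type":"number"}},"required":["increments"]}

```bash
mkdir -p pics
cat > h.py <<'E'
import numpy as np, cv2
from plant import r, optics
def cap(n):
    return optics.capture(n)
def save(c,name,crop=None,scale=1):
    im=c["image"]
    if crop: x0,y0,x1,y1=crop; im=im[y0:y1,x0:x1]
    cv2.imwrite("pics/"+name,cv2.resize(im,None,fx=scale,fy=scale,interpolation=cv2.INTER_CUBIC))
def cloud(c):
    "world points HxWx3 from depth, nan where none"
    h,w=c["depth"].shape
    K=np.array([[c["fx"],0,c["cx"]],[0,c["fy"],c["cy"]],[0,0,1.]])
    u,v=np.meshgrid(np.arange(w),np.arange(h))
    p=cv2.undistortPoints(np.stack([u,v],-1).reshape(-1,1,2).astype(float),K,np.array(c["distortion"])).reshape(-1,2)
    d=c["depth"].reshape(-1,1).astype(float); d=np.where(d>0,d,np.nan)
    X=np.hstack([p*d,d])
    return ((X-np.array(c["t"]))@np.array(c["R"])).reshape(h,w,3)
E
python3 - <<'E'
from h import *
for n in("top","scene"):
    c=cap(n); save(c,n+"1.png",scale=1.4)
    print(n, np.round(-np.array(c["R"]).T@np.array(c["t"]),3), c["fx"])
    np.savez(n+"1.npz",P=cloud(c),im=c["image"])
print(r.get_state())
E
```

```text
top [0.394 0.005 1.085] 396.4959245679328
scene [ 1.451 -0.377  0.702] 482.2020282415814
{'time_s': 0.1, 'joints': array([ 8.70355986e+01,  2.05873041e+01,  6.41647822e-01, -1.74750278e-02,
       -7.01345337e+01, -1.65078729e+01]), 'qd': array([ 0.08823419, -0.02450351,  0.06457602,  0.05712997,  0.04139268,
       -0.04719521]), 'joint_torque': array([-6.71007692e-04, -5.84166527e+01,  2.93750560e+01,  7.01538071e+00,
        1.01177866e-02, -5.57557746e-05]), 'tcp_pos': array([0.2248907 , 0.63603316, 0.24473741]), 'eef_rot': array([ 1.79918447e+02, -7.03627314e-03, -1.94782190e+01]), 'contact_force': array([ 0.2830028, -0.7258406,  0.2013536]), 'moment': array([ 0.01188716, -0.03845288, -0.02153797]), 'gripper_width': 0.08775210783815833}
```

View pics/top1.png

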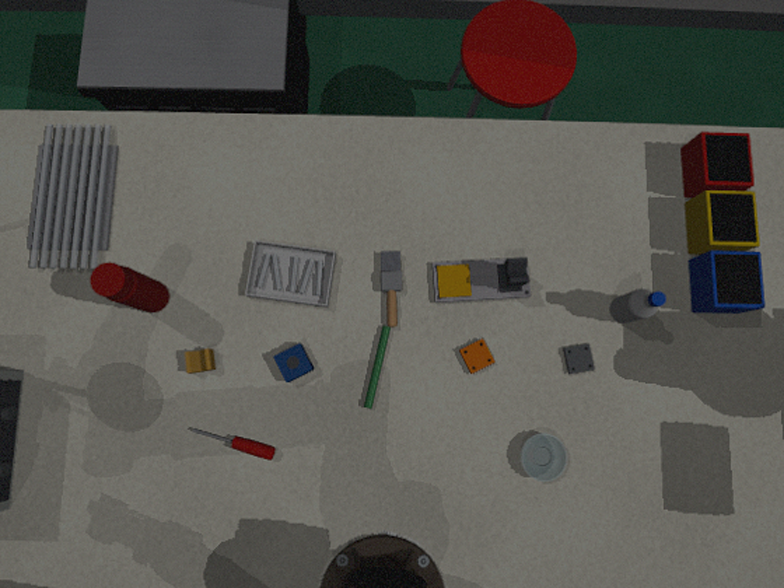

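View pics/scene1.png

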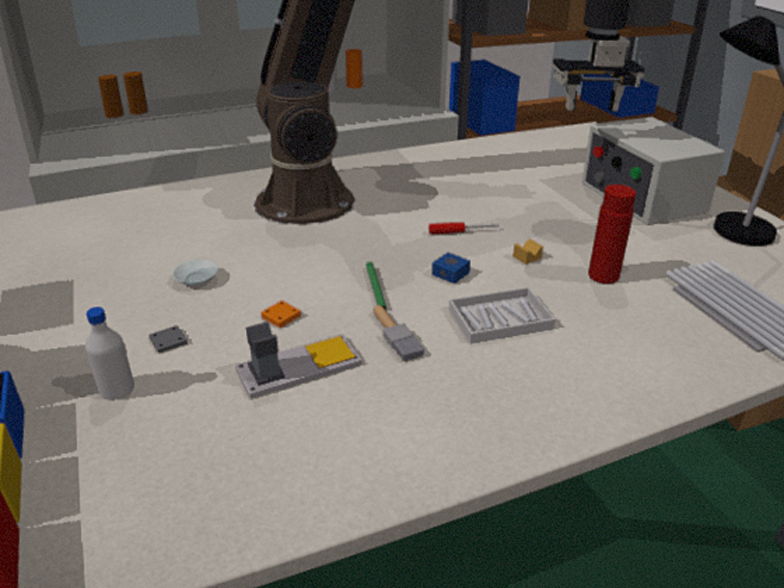

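The top view shows vee block (200,360), riser (294,362), tube (376,367), orange spacer (477,355), seat (454,281), post (515,272), and grey spacer (578,358), with the wash bottle and flask well clear. Next I measure each one from the depth data.

```bash
cat >> h.py <<'E'
HS={"riser":((100,110,30),(125,255,255)),"spacer":((6,150,60),(17,255,255)),"seat":((20,150,60),(30,255,255)),
"brass":((14,80,40),(24,210,255)),"tube":((55,80,20),(85,255,255))}
def meas(P,im,key,box,zr):
    "box x0,y0,x1,y1 in image px; minAreaRect of world xy of points in zr"
    x0,y0,x1,y1=box
    hsv=cv2.cvtColor(im,cv2.COLOR_BGR2HSV)
    m=cv2.inRange(hsv,*HS[key])>0 if key in HS else np.ones(im.shape[:2],bool)
    k=np.zeros_like(m);k[y0:y1,x0:x1]=1
    p=P[m&k]; p=p[(p[:,2]>zr[0])&(p[:,2]<zr[1])]
    (cx,cy),(w,h),a=cv2.minAreaRect((p[:,:2]*1000).astype(np.float32))
    print(key,len(p),"c %.1f %.1f size %.1f %.1f ang %.1f"%(cx,cy,w,h,a),"med",np.round(np.median(p,0)*1000,1))
    return p
E
python3 - <<'E'
from h import *
d=np.load("top1.npz");P,im=d["P"],d["im"]
hsv=cv2.cvtColor(im,cv2.COLOR_BGR2HSV)
for n,(u,v) in dict(brass=(143,257),riser=(205,262),tube=(268,262),spacer=(341,254),seat=(324,201),grey=(413,256),table=(240,300)).items(): print(n,hsv[v,u],np.round(P[v,u]*1000,1))
meas(P,im,"brass",(125,240,160,275),(.02,.05))
meas(P,im,"riser",(190,240,230,280),(.022,.05))
meas(P,im,"tube",(250,225,285,300),(.005,.03))
meas(P,im,"spacer",(320,235,360,275),(.008,.03))
meas(P,im,"seat",(305,180,345,220),(.008,.03))
meas(P,im,"post",(350,175,385,215),(.07,.12))
meas(P,im,"bed",(300,175,385,222),(.006,.03))
meas(P,im,"grey",(395,235,430,275),(.006,.03))
E
```

```text
brass [ 22 200  74] [434.2 355.5  16.9]
riser [108 179  67] [423.5 186.6  32.6]
tube [ 69 110  72] [427.   21.2  13.9]
spacer [ 15 228 122] [ 452.  -176.1   10.3]
seat [ 22 233 114] [ 596.6 -129.5   13.1]
grey [96 22 58] [ 449.7 -373.1   10.8]
table [ 26  17 103] [324.8  94.4  -2. ]
brass 198 c 433.1 356.5 size 39.9 46.2 ang 10.1 med [433.3 361.2  27.7]
riser 372 c 432.6 177.0 size 54.3 55.4 ang 28.4 med [431.9 176.2  29.4]
tube 326 c 428.8 18.3 size 15.0 158.8 ang 77.9 med [427.   18.6  13.9]
spacer 346 c 452.4 -174.1 size 50.4 51.1 ang 27.2 med [ 451.9 -173.2   13.1]
seat 510 c 599.0 -129.1 size 62.9 63.2 ang 4.7 med [ 598.6 -129.1   15.3]
post 281 c 608.4 -239.2 size 46.9 37.5 ang 3.9 med [ 608.7 -238.    84.4]
bed 1588 c 604.3 -184.4 size 80.8 191.0 ang 4.3 med [ 597.6 -165.9   12.8]
grey 321 c 450.5 -374.7 size 51.9 50.2 ang 11.5 med [ 449.9 -374.1    9.1]
```

Run:
```python
from h import *
d=np.load("top1.npz");P,im=d["P"],d["im"]
for n,b in dict(flask=(60,180,125,230),bottle=(430,200,480,235)).items():
    p=P[b[1]:b[3],b[0]:b[2]].reshape(-1,3);p=p[p[:,2]>.05]
    print(n,np.round(np.nanmin(p,0),3),np.round(np.nanmax(p,0),3))
```

```text
flask [0.526 0.428 0.05 ] [0.587 0.488 0.194]
bottle [ 0.522 -0.491  0.05 ] [ 0.576 -0.439  0.153]
```

Request:
step_arm(
  increments=[
    {"tx": 17.3, "ty": -38.3, "az": -3.5, "claw": 1},
    {"tx": 17.3, "ty": -38.3, "az": -3.5, "claw": 1},
    {"tx": 17.3, "ty": -38.3, "az": -3.5, "claw": 1},
    {"tx": 17.3, "ty": -38.3, "az": -3.5, "claw": 1},
    {"tx": 17.3, "ty": -38.3, "az": -3.5, "claw": 1},
    {"tx": 17.3, "ty": -38.3, "az": -3.5, "claw": 1},
    {"tx": 17.3, "ty": -38.3, "az": -3.5, "claw": 1},
    {"tx": 17.3, "ty": -38.3, "az": -3.5, "claw": 1},
    {"tx": 17.3, "ty": -38.3, "az": -3.5, "claw": 1},
    {"tx": 17.3, "ty": -38.3, "az": -3.5, "claw": 1},
    {"tx": 17.3, "ty": -38.3, "az": -3.5, "claw": 1},
    {"tx": 17.4, "ty": -37.7, "az": -3.6, "claw": 1},
  ],
  newtons=25,
)

```text
$.increments[0]: bad value
```

Request:
step_arm(
  increments=[
    {"tx": 17.3, "ty": -38.3, "tz": 0, "ax": 0, "ay": 0, "az": -3.5, "claw": 1},
  ],
  newtons=25,
)

```text
time_s: 0.2
tcp_pos: [0.2411, 0.6002, 0.2436]
eef_rot: [179.9, -0.0, -22.8]
contact_force: [1.1, -0.1, 0.2]
gripper_width: 0.0874
```

Request:
step_arm(
  increments=[
    {"tx": 17.3, "ty": -38.2, "tz": 0, "ax": 0, "ay": 0, "az": -3.5, "claw": 1},
    {"tx": 17.3, "ty": -38.2, "tz": 0, "ax": 0, "ay": 0, "az": -3.5, "claw": 1},
    {"tx": 17.3, "ty": -38.2, "tz": 0, "ax": 0, "ay": 0, "az": -3.5, "claw": 1},
    {"tx": 17.3, "ty": -38.2, "tz": 0, "ax": 0, "ay": 0, "az": -3.5, "claw": 1},
    {"tx": 17.3, "ty": -38.2, "tz": 0, "ax": 0, "ay": 0, "az": -3.5, "claw": 1},
    {"tx": 17.3, "ty": -38.2, "tz": 0, "ax": 0, "ay": 0, "az": -3.5, "claw": 1},
    {"tx": 17.3, "ty": -38.2, "tz": 0, "ax": 0, "ay": 0, "az": -3.5, "claw": 1},
    {"tx": 17.3, "ty": -38.2, "tz": 0, "ax": 0, "ay": 0, "az": -3.5, "claw": 1},
    {"tx": 17.3, "ty": -38.2, "tz": 0, "ax": 0, "ay": 0, "az": -3.5, "claw": 1},
    {"tx": 17.3, "ty": -38.2, "tz": 0, "ax": 0, "ay": 0, "az": -3.5, "claw": 1},
    {"tx": 17.3, "ty": -38.2, "tz": 0, "ax": 0, "ay": 0, "az": -3.6, "claw": 1},
    {"tx": 0, "ty": 0, "tz": 0, "ax": 0, "ay": 0, "az": 0, "claw": 1},
  ],
  newtons=25,
)

```text
time_s: 1.4
tcp_pos: [0.4332, 0.1741, 0.2453]
eef_rot: [179.9, -0.0, -61.9]
contact_force: [-0.3, 1.1, 0.0]
gripper_width: 0.0878
```

Run:
```python
from h import *
c=cap("wrist"); save(c,"w1.png"); P=cloud(c)
meas(P,c["image"],"riser",(0,0,560,420),(.025,.05))
s=r.get_state();print(s["tcp_pos"],s["eef_rot"],s["contact_force"])
```

```text
riser 1917 c 433.6 174.8 size 53.5 54.8 ang 28.7 med [434.4 173.3  29.2]
[0.4329535  0.17576107 0.24537588] [ 1.79972587e+02 -4.53758353e-04 -6.18077458e+01] [ 0.87379099  0.14656178 -0.15561725]
```

View pics/w1.png

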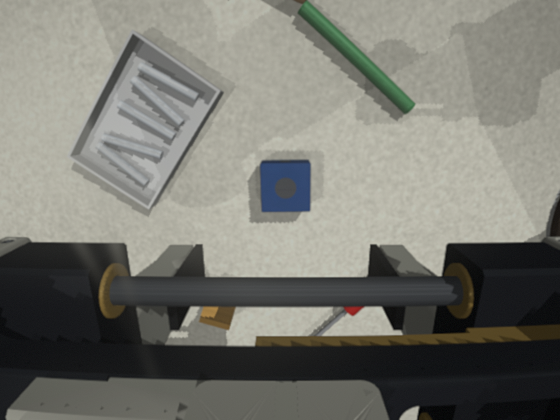

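The wrist view shows the riser square at (286,186), centred between the fingers. I'll descend and grip.

Request:
step_arm(
  increments=[
    {"tx": 0, "ty": 0, "tz": -40, "ax": 0, "ay": 0, "az": 0, "claw": 1},
    {"tx": 0, "ty": 0, "tz": -45, "ax": 0, "ay": 0, "az": 0, "claw": 1},
    {"tx": 0, "ty": 0, "tz": -45, "ax": 0, "ay": 0, "az": 0, "claw": 1},
    {"tx": 0, "ty": 0, "tz": -45, "ax": 0, "ay": 0, "az": 0, "claw": 1},
    {"tx": 0, "ty": 0, "tz": -30, "ax": 0, "ay": 0, "az": 0, "claw": 1},
    {"tx": 0, "ty": 0, "tz": -16, "ax": 0, "ay": 0, "az": 0, "claw": 1},
    {"tx": 0, "ty": 0, "tz": 0, "ax": 0, "ay": 0, "az": 0, "claw": 1},
    {"tx": 0, "ty": 0, "tz": 0, "ax": 0, "ay": 0, "az": 0, "claw": -1},
    {"tx": 0, "ty": 0, "tz": 0, "ax": 0, "ay": 0, "az": 0, "claw": -1},
    {"tx": 0, "ty": 0, "tz": 0, "ax": 0, "ay": 0, "az": 0, "claw": -1},
    {"tx": 0, "ty": 0, "tz": 0, "ax": 0, "ay": 0, "az": 0, "claw": -1},
    {"tx": 0, "ty": 0, "tz": 0, "ax": 0, "ay": 0, "az": 0, "claw": -1},
  ],
  newtons=25,
)

```text
time_s: 2.65
tcp_pos: [0.4326, 0.178, 0.0252]
eef_rot: [-180.0, 0.0, -61.6]
contact_force: [-2.8, 0.1, 6.3]
gripper_width: 0.0562
```

Request:
step_arm(
  increments=[
    {"tx": 0, "ty": 0, "tz": 30, "ax": 0, "ay": 0, "az": 0, "claw": -1},
    {"tx": 0, "ty": 0, "tz": 45, "ax": 0, "ay": 0, "az": 0, "claw": -1},
    {"tx": 0, "ty": 0, "tz": 45, "ax": 0, "ay": 0, "az": 0, "claw": -1},
    {"tx": 16.6, "ty": -30.6, "tz": 0, "ax": 0, "ay": 0, "az": -2.4, "claw": -1},
    {"tx": 16.6, "ty": -30.6, "tz": 0, "ax": 0, "ay": 0, "az": -2.4, "claw": -1},
    {"tx": 16.6, "ty": -30.6, "tz": 0, "ax": 0, "ay": 0, "az": -2.4, "claw": -1},
    {"tx": 16.6, "ty": -30.6, "tz": 0, "ax": 0, "ay": 0, "az": -2.4, "claw": -1},
    {"tx": 16.6, "ty": -30.6, "tz": 0, "ax": 0, "ay": 0, "az": -2.4, "claw": -1},
    {"tx": 16.6, "ty": -30.6, "tz": 0, "ax": 0, "ay": 0, "az": -2.4, "claw": -1},
    {"tx": 16.6, "ty": -30.6, "tz": 0, "ax": 0, "ay": 0, "az": -2.4, "claw": -1},
    {"tx": 16.6, "ty": -30.6, "tz": 0, "ax": 0, "ay": 0, "az": -2.4, "claw": -1},
    {"tx": 16.6, "ty": -30.6, "tz": 0, "ax": 0, "ay": 0, "az": -2.3, "claw": -1},
  ],
)

```text
time_s: 3.85
tcp_pos: [0.582, -0.0989, 0.1442]
eef_rot: [180.0, 0.0, -83.2]
contact_force: [1.5, 0.5, -2.4]
gripper_width: 0.0558
```

Request:
step_arm(
  increments=[
    {"tx": 17.0, "ty": -30.7, "tz": 0, "ax": 0, "ay": 0, "az": -2.3, "claw": -1},
    {"tx": 0, "ty": 0, "tz": 0, "ax": 0, "ay": 0, "az": 0, "claw": -1},
    {"tx": 0, "ty": 0, "tz": -30, "ax": 0, "ay": 0, "az": 0, "claw": -1},
    {"tx": 0, "ty": 0, "tz": -40, "ax": 0, "ay": 0, "az": 0, "claw": -1},
    {"tx": 0, "ty": 0, "tz": -20, "ax": 0, "ay": 0, "az": 0, "claw": -1},
    {"tx": 0, "ty": 0, "tz": 0, "ax": 0, "ay": 0, "az": 0, "claw": -1},
  ],
)

```text
time_s: 4.45
tcp_pos: [0.596, -0.1282, 0.051]
eef_rot: [179.6, 0.0, -85.4]
contact_force: [0.0, 0.3, -1.9]
gripper_width: 0.0557
```

Run:
```python
from h import *
s=r.get_state();print(s["tcp_pos"],s["eef_rot"],s["contact_force"])
c=cap("wrist"); save(c,"w2.png"); P=cloud(c)
meas(P,c["image"],"riser",(0,0,560,420),(.055,.08))
meas(P,c["image"],"seat",(0,0,560,420),(.01,.03))
```

```text
[ 0.59595869 -0.12817723  0.05101655] [ 1.79600319e+02  3.78650406e-02 -8.54193025e+01] [ 0.01739007  0.2744729  -1.94620551]
riser 4089 c 596.1 -131.4 size 55.0 55.2 ang 4.7 med [ 592.3 -142.3   55.4]
seat 1549 c 601.4 -159.0 size 63.0 13.6 ang 10.9 med [ 600.8 -159.4   15.2]
```

View pics/w2.png

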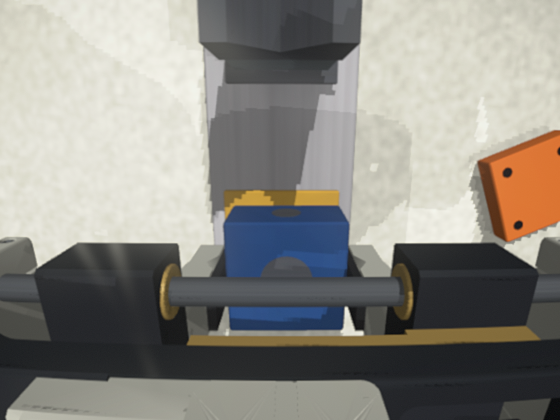

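Request:
step_arm(
  increments=[
    {"tx": 2.5, "ty": -1, "tz": -5, "ax": 0, "ay": 0, "az": 0, "claw": -1},
    {"tx": 0, "ty": 0, "tz": -3, "ax": 0, "ay": 0, "az": 0, "claw": -1},
    {"tx": 0, "ty": 0, "tz": 0, "ax": 0, "ay": 0, "az": 0, "claw": -1},
    {"tx": 0, "ty": 0, "tz": 0, "ax": 0, "ay": 0, "az": 0, "claw": -1},
  ],
)

```text
time_s: 4.9
tcp_pos: [0.6018, -0.1292, 0.0473]
eef_rot: [-179.9, -0.0, -85.4]
contact_force: [0.1, 0.5, -1.9]
gripper_width: 0.0555
```

Run:
```python
from h import *
c=cap("top"); P=cloud(c)
for i in range(4):
    s=r.get_state();print(s["time_s"],s["tcp_pos"],s["eef_rot"],s["contact_force"]); 
    if i<3: c=cap("wrist")
P=cloud(c)
meas(P,c["image"],"riser",(0,0,560,420),(.035,.08))
```

```text
4.95 [ 0.6018232  -0.12918175  0.04725256] [-1.79937755e+02 -4.48288717e-04 -8.53643192e+01] [-0.0781738  -0.133297   -2.27597032]
5.0 [ 0.6017674  -0.1291907   0.04716192] [-1.79945936e+02 -1.58538854e-03 -8.53646588e+01] [ 6.54810891e-01 -1.02756398e-03 -2.76824307e+00]
5.05 [ 0.60169392 -0.12919372  0.04703217] [-1.79956674e+02 -1.02895612e-03 -8.53645318e+01] [ 0.99711717 -0.13005551 -2.09253976]
5.1 [ 0.60165518 -0.12920027  0.04694885] [-1.79964533e+02 -6.82579548e-04 -8.53661353e+01] [ 0.12991204 -0.44857325 -1.84710891]
riser 9482 c 600.8 -132.1 size 58.3 56.4 ang 4.7 med [ 602.6 -145.4   50.9]
```

Request:
step_arm(
  increments=[
    {"tx": -2.2, "ty": 0, "tz": -3, "ax": 0, "ay": 0, "az": 0, "claw": -1},
    {"tx": 0, "ty": 0, "tz": -2, "ax": 0, "ay": 0, "az": 0, "claw": -1},
    {"tx": 0, "ty": 0, "tz": 0, "ax": 0, "ay": 0, "az": 0, "claw": -1},
    {"tx": 0, "ty": 0, "tz": 0, "ax": 0, "ay": 0, "az": 0, "claw": -1},
    {"tx": 0, "ty": 0, "tz": 0, "ax": 0, "ay": 0, "az": 0, "claw": -1},
    {"tx": 0, "ty": 0, "tz": 0, "ax": 0, "ay": 0, "az": 0, "claw": -1},
    {"tx": 0, "ty": 0, "tz": 0, "ax": 0, "ay": 0, "az": 0, "claw": -1},
    {"tx": 0, "ty": 0, "tz": 0, "ax": 0, "ay": 0, "az": 0, "claw": -1},
  ],
)

```text
time_s: 5.9
tcp_pos: [0.5993, -0.1292, 0.0415]
eef_rot: [180.0, -0.0, -85.4]
contact_force: [-0.2, 0.1, -1.6]
gripper_width: 0.0559
```

Request:
step_arm(
  increments=[
    {"tx": 0, "ty": 0, "tz": -1, "ax": 0, "ay": 0, "az": 0, "claw": -1},
    {"tx": 0, "ty": 0, "tz": 0, "ax": 0, "ay": 0, "az": 0, "claw": -1},
    {"tx": 0, "ty": 0, "tz": 0, "ax": 0, "ay": 0, "az": 0, "claw": -1},
    {"tx": 0, "ty": 0, "tz": 0, "ax": 0, "ay": 0, "az": 0, "claw": -1},
  ],
)

```text
time_s: 6.3
tcp_pos: [0.5994, -0.1292, 0.0413]
eef_rot: [-180.0, -0.0, -85.4]
contact_force: [-2.8, 1.7, 5.9]
gripper_width: 0.0561
```

Request:
step_arm(
  increments=[
    {"tx": 0, "ty": 0, "tz": 0, "ax": 0, "ay": 0, "az": 0, "claw": 1},
    {"tx": 0, "ty": 0, "tz": 0, "ax": 0, "ay": 0, "az": 0, "claw": 1},
    {"tx": 0, "ty": 0, "tz": 0, "ax": 0, "ay": 0, "az": 0, "claw": 1},
    {"tx": 0, "ty": 0, "tz": 20, "ax": 0, "ay": 0, "az": 0, "claw": 1},
    {"tx": 0, "ty": 0, "tz": 40, "ax": 0, "ay": 0, "az": 0, "claw": 1},
    {"tx": 0, "ty": 0, "tz": 40, "ax": 0, "ay": 0, "az": 0, "claw": 1},
    {"tx": 0, "ty": 0, "tz": 40, "ax": 0, "ay": 0, "az": 0, "claw": 1},
  ],
)

```text
time_s: 7.0
tcp_pos: [0.5991, -0.1293, 0.1819]
eef_rot: [180.0, -0.0, -85.4]
contact_force: [1.4, 0.2, 0.3]
gripper_width: 0.0876
```

Request:
step_arm(
  increments=[
    {"tx": -24.5, "ty": -7.5, "tz": 0, "ax": 0, "ay": 0, "az": 3.8, "claw": 1},
    {"tx": -24.5, "ty": -7.5, "tz": 0, "ax": 0, "ay": 0, "az": 3.8, "claw": 1},
    {"tx": -24.5, "ty": -7.5, "tz": 0, "ax": 0, "ay": 0, "az": 3.8, "claw": 1},
    {"tx": -24.5, "ty": -7.5, "tz": 0, "ax": 0, "ay": 0, "az": 3.8, "claw": 1},
    {"tx": -24.5, "ty": -7.5, "tz": 0, "ax": 0, "ay": 0, "az": 3.8, "claw": 1},
    {"tx": -24.5, "ty": -7.5, "tz": 0, "ax": 0, "ay": 0, "az": 3.8, "claw": 1},
    {"tx": 0, "ty": 0, "tz": 0, "ax": 0, "ay": 0, "az": 0, "claw": 1},
    {"tx": 0, "ty": 0, "tz": 0, "ax": 0, "ay": 0, "az": 0, "claw": 1},
    {"tx": 0, "ty": 0, "tz": 0, "ax": 0, "ay": 0, "az": 0, "claw": 1},
  ],
)

```text
time_s: 7.9
tcp_pos: [0.4531, -0.1741, 0.1807]
eef_rot: [-180.0, -0.0, -62.6]
contact_force: [0.4, 0.1, 0.4]
gripper_width: 0.0875
```

Run:
```python
from h import *
c=cap("wrist"); P=cloud(c); s=r.get_state();print(s["tcp_pos"],s["eef_rot"])
meas(P,c["image"],"spacer",(0,0,560,420),(.008,.03))
c=cap("top"); P=cloud(c); save(c,"t2.png",(260,150,440,290),4)
meas(P,c["image"],"riser",(280,160,380,240),(.035,.06))
```

```text
[ 0.45311387 -0.17409328  0.18057947] [-1.79986326e+02 -1.29724956e-02 -6.25877013e+01]
spacer 2593 c 452.3 -177.3 size 50.3 51.2 ang 27.8 med [ 452.7 -178.2   13.2]
riser 227 c 608.3 -128.7 size 36.6 57.6 ang 2.0 med [ 612.  -128.1   45.2]
```

View pics/t2.png

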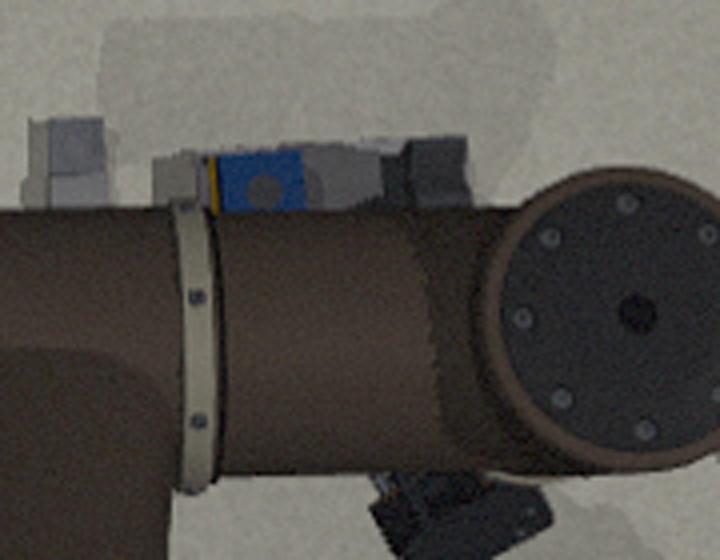

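The top view shows the riser on the seat; the arm hides its near half. Spacer next: descend and grip.

Request:
step_arm(
  increments=[
    {"tx": 0, "ty": 0, "tz": -40, "ax": 0, "ay": 0, "az": 0, "claw": 1},
    {"tx": 0, "ty": 0, "tz": -45, "ax": 0, "ay": 0, "az": 0, "claw": 1},
    {"tx": 0, "ty": 0, "tz": -40, "ax": 0, "ay": 0, "az": 0, "claw": 1},
    {"tx": 0, "ty": 0, "tz": -24, "ax": 0, "ay": 0, "az": 0, "claw": 1},
    {"tx": 0, "ty": 0, "tz": -10, "ax": 0, "ay": 0, "az": 0, "claw": 1},
    {"tx": 0, "ty": 0, "tz": 0, "ax": 0, "ay": 0, "az": 0, "claw": 1},
    {"tx": 0, "ty": 0, "tz": 0, "ax": 0, "ay": 0, "az": 0, "claw": 1},
    {"tx": 0, "ty": 0, "tz": 0, "ax": 0, "ay": 0, "az": 0, "claw": -1},
    {"tx": 0, "ty": 0, "tz": 0, "ax": 0, "ay": 0, "az": 0, "claw": -1},
    {"tx": 0, "ty": 0, "tz": 0, "ax": 0, "ay": 0, "az": 0, "claw": -1},
    {"tx": 0, "ty": 0, "tz": 0, "ax": 0, "ay": 0, "az": 0, "claw": -1},
    {"tx": 0, "ty": 0, "tz": 0, "ax": 0, "ay": 0, "az": 0, "claw": -1},
  ],
  newtons=20,
)

```text
time_s: 9.2
tcp_pos: [0.4523, -0.1742, 0.0217]
eef_rot: [-180.0, -0.0, -62.6]
contact_force: [-0.1, -0.0, 0.2]
gripper_width: 0.0531
```

Request:
step_arm(
  increments=[
    {"tx": 0, "ty": 0, "tz": 30, "ax": 0, "ay": 0, "az": 0, "claw": -1},
    {"tx": 0, "ty": 0, "tz": 45, "ax": 0, "ay": 0, "az": 0, "claw": -1},
    {"tx": 0, "ty": 0, "tz": 45, "ax": 0, "ay": 0, "az": 0, "claw": -1},
    {"tx": 24.5, "ty": 7.5, "tz": 0, "ax": 0, "ay": 0, "az": -3.8, "claw": -1},
    {"tx": 24.5, "ty": 7.5, "tz": 0, "ax": 0, "ay": 0, "az": -3.8, "claw": -1},
    {"tx": 24.5, "ty": 7.5, "tz": 0, "ax": 0, "ay": 0, "az": -3.8, "claw": -1},
    {"tx": 24.5, "ty": 7.5, "tz": 0, "ax": 0, "ay": 0, "az": -3.8, "claw": -1},
    {"tx": 24.5, "ty": 7.5, "tz": 0, "ax": 0, "ay": 0, "az": -3.8, "claw": -1},
    {"tx": 24.5, "ty": 7.5, "tz": 0, "ax": 0, "ay": 0, "az": -3.8, "claw": -1},
    {"tx": 0, "ty": 0, "tz": 0, "ax": 0, "ay": 0, "az": 0, "claw": -1},
  ],
)

```text
time_s: 10.2
tcp_pos: [0.6017, -0.1285, 0.1409]
eef_rot: [-180.0, -0.0, -85.4]
contact_force: [-0.7, 0.3, 0.2]
gripper_width: 0.0518
```

Request:
step_arm(
  increments=[
    {"tx": 0, "ty": 0, "tz": 0, "ax": 0, "ay": 0, "az": 0, "claw": -1},
    {"tx": 0, "ty": 0, "tz": -30, "ax": 0, "ay": 0, "az": 0, "claw": -1},
    {"tx": 0, "ty": 0, "tz": -30, "ax": 0, "ay": 0, "az": 0, "claw": -1},
    {"tx": 0, "ty": 0, "tz": -11, "ax": 0, "ay": 0, "az": 0, "claw": -1},
    {"tx": 0, "ty": 0, "tz": 0, "ax": 0, "ay": 0, "az": 0, "claw": -1},
    {"tx": 0, "ty": 0, "tz": 0, "ax": 0, "ay": 0, "az": 0, "claw": -1},
    {"tx": 0, "ty": 0, "tz": 0, "ax": 0, "ay": 0, "az": 0, "claw": -1},
    {"tx": 0, "ty": 0, "tz": 0, "ax": 0, "ay": 0, "az": 0, "claw": -1},
    {"tx": 0, "ty": 0, "tz": 0, "ax": 0, "ay": 0, "az": 0, "claw": -1},
  ],
)

```text
time_s: 11.1
tcp_pos: [0.5996, -0.1292, 0.0712]
eef_rot: [-179.9, 0.0, -85.4]
contact_force: [-0.1, -0.6, -0.4]
gripper_width: 0.0518
```

Request:
step_arm(
  increments=[
    {"tx": 0, "ty": 0, "tz": -2.5, "ax": 0, "ay": 0, "az": 0, "claw": -1},
    {"tx": 0, "ty": 0, "tz": -1, "ax": 0, "ay": 0, "az": 0, "claw": -1},
    {"tx": 0, "ty": 0, "tz": 0, "ax": 0, "ay": 0, "az": 0, "claw": -1},
    {"tx": 0, "ty": 0, "tz": 0, "ax": 0, "ay": 0, "az": 0, "claw": -1},
    {"tx": 0, "ty": 0, "tz": 0, "ax": 0, "ay": 0, "az": 0, "claw": -1},
    {"tx": 0, "ty": 0, "tz": 0, "ax": 0, "ay": 0, "az": 0, "claw": -1},
  ],
)

```text
time_s: 11.7
tcp_pos: [0.5994, -0.1292, 0.0676]
eef_rot: [-180.0, -0.0, -85.4]
contact_force: [-1.0, 1.2, 5.6]
gripper_width: 0.0518
```

Request:
step_arm(
  increments=[
    {"tx": 0, "ty": 0, "tz": 0, "ax": 0, "ay": 0, "az": 0, "claw": 1},
    {"tx": 0, "ty": 0, "tz": 0, "ax": 0, "ay": 0, "az": 0, "claw": 1},
    {"tx": 0, "ty": 0, "tz": 0, "ax": 0, "ay": 0, "az": 0, "claw": 1},
    {"tx": 0, "ty": 0, "tz": 20, "ax": 0, "ay": 0, "az": 0, "claw": 1},
    {"tx": 0, "ty": 0, "tz": 40, "ax": 0, "ay": 0, "az": 0, "claw": 1},
    {"tx": 0, "ty": 0, "tz": 40, "ax": 0, "ay": 0, "az": 0, "claw": 1},
    {"tx": 0, "ty": 0, "tz": 40, "ax": 0, "ay": 0, "az": 0, "claw": 1},
  ],
)

```text
time_s: 12.4
tcp_pos: [0.599, -0.1293, 0.2083]
eef_rot: [180.0, -0.0, -85.4]
contact_force: [1.2, -0.2, -1.0]
gripper_width: 0.0873
```

Request:
step_arm(
  increments=[
    {"tx": -13.9, "ty": 40.5, "tz": 0, "ax": 0, "ay": 0, "az": -6.0, "claw": 1},
    {"tx": -13.9, "ty": 40.5, "tz": 0, "ax": 0, "ay": 0, "az": -6.0, "claw": 1},
    {"tx": -13.9, "ty": 40.5, "tz": 0, "ax": 0, "ay": 0, "az": -6.0, "claw": 1},
    {"tx": -13.9, "ty": 40.5, "tz": 0, "ax": 0, "ay": 0, "az": -6.0, "claw": 1},
    {"tx": -13.9, "ty": 40.5, "tz": 0, "ax": 0, "ay": 0, "az": -6.0, "claw": 1},
    {"tx": -13.9, "ty": 40.5, "tz": 0, "ax": 0, "ay": 0, "az": -6.0, "claw": 1},
    {"tx": -13.9, "ty": 40.5, "tz": 0, "ax": 0, "ay": 0, "az": -6.0, "claw": 1},
    {"tx": -13.9, "ty": 40.5, "tz": 0, "ax": 0, "ay": 0, "az": -6.0, "claw": 1},
    {"tx": -13.9, "ty": 40.5, "tz": 0, "ax": 0, "ay": 0, "az": -6.0, "claw": 1},
    {"tx": -13.9, "ty": 40.5, "tz": 0, "ax": 0, "ay": 0, "az": -6.0, "claw": 1},
    {"tx": -13.9, "ty": 40.5, "tz": 0, "ax": 0, "ay": 0, "az": -6.0, "claw": 1},
    {"tx": -13.4, "ty": 40.2, "tz": 0, "ax": 0, "ay": 0, "az": -6.0, "claw": 1},
  ],
)

```text
time_s: 13.6
tcp_pos: [0.4321, 0.3581, 0.2071]
eef_rot: [180.0, 0.0, -157.6]
contact_force: [0.2, 0.9, 0.6]
gripper_width: 0.0877
```

Request:
step_arm(
  increments=[
    {"tx": 0, "ty": 0, "tz": 0, "ax": 0, "ay": 0, "az": -6.2, "claw": 1},
    {"tx": 0, "ty": 0, "tz": 0, "ax": 0, "ay": 0, "az": -6.2, "claw": 1},
    {"tx": 0, "ty": 0, "tz": 0, "ax": 0, "ay": 0, "az": 0, "claw": 1},
    {"tx": 0, "ty": 0, "tz": 0, "ax": 0, "ay": 0, "az": 0, "claw": 1},
    {"tx": 0, "ty": 0, "tz": 0, "ax": 0, "ay": 0, "az": 0, "claw": 1},
    {"tx": 0, "ty": 0, "tz": 0, "ax": 0, "ay": 0, "az": 0, "claw": 1},
  ],
)

```text
time_s: 14.2
tcp_pos: [0.4332, 0.3562, 0.2071]
eef_rot: [180.0, 0.0, -169.7]
contact_force: [-0.1, 0.2, -0.4]
gripper_width: 0.0875
```

Run:
```python
from h import *
c=cap("wrist"); P=cloud(c); s=r.get_state();print(s["tcp_pos"],s["eef_rot"]); save(c,"w3.png")
meas(P,c["image"],"brass",(0,0,560,420),(.025,.05))
c=cap("top"); P=cloud(c); save(c,"t3.png",(290,150,410,240),6)
meas(P,c["image"],"spacer",(290,170,360,240),(.052,.075))
meas(P,c["image"],"riser",(290,170,360,240),(.035,.052))
```

```text
[0.43312984 0.35620368 0.20712765] [ 1.79996886e+02  3.21419068e-03 -1.69734111e+02]
brass 964 c 433.4 355.1 size 40.6 45.4 ang 10.4 med [432.8 363.8  28.9]
spacer 368 c 599.7 -128.8 size 50.8 52.1 ang 5.3 med [ 598.9 -129.    59.4]
riser 27 c 581.1 -120.0 size 68.9 33.5 ang 55.5 med [ 575.4 -104.3   43. ]
```

View pics/w3.png

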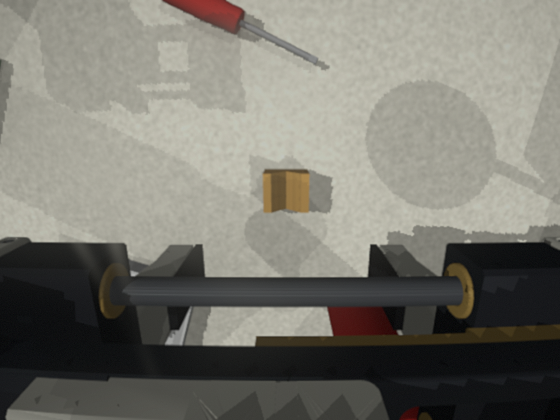

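View pics/t3.png

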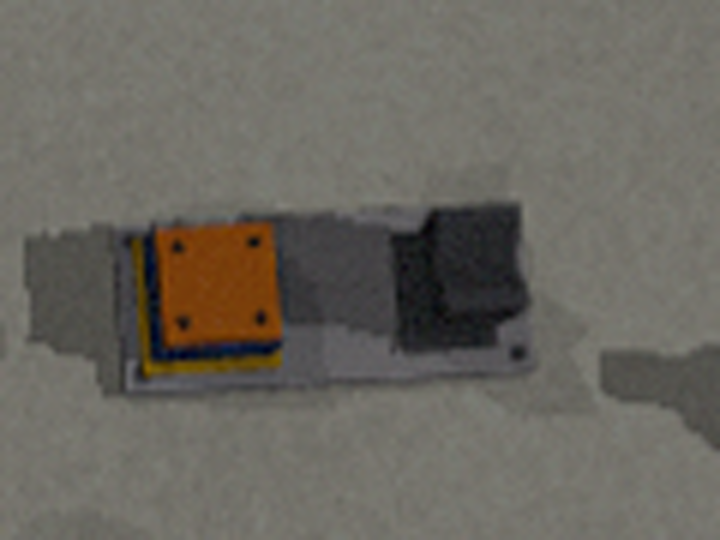

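The spacer lies centred and square on the riser (top crop, 220,285). The vee block at (286,190) sits centred between the fingers with its groove along the image vertical. Gripping it now.

Request:
step_arm(
  increments=[
    {"tx": 0, "ty": 0, "tz": -40, "ax": 0, "ay": 0, "az": 0, "claw": 1},
    {"tx": 0, "ty": 0, "tz": -45, "ax": 0, "ay": 0, "az": 0, "claw": 1},
    {"tx": 0, "ty": 0, "tz": -45, "ax": 0, "ay": 0, "az": 0, "claw": 1},
    {"tx": 0, "ty": 0, "tz": -40, "ax": 0, "ay": 0, "az": 0, "claw": 1},
    {"tx": 0, "ty": 0, "tz": -15, "ax": 0, "ay": 0, "az": 0, "claw": 1},
    {"tx": 0, "ty": 0, "tz": 0, "ax": 0, "ay": 0, "az": 0, "claw": 1},
    {"tx": 0, "ty": 0, "tz": 0, "ax": 0, "ay": 0, "az": 0, "claw": 1},
    {"tx": 0, "ty": 0, "tz": 0, "ax": 0, "ay": 0, "az": 0, "claw": -1},
    {"tx": 0, "ty": 0, "tz": 0, "ax": 0, "ay": 0, "az": 0, "claw": -1},
    {"tx": 0, "ty": 0, "tz": 0, "ax": 0, "ay": 0, "az": 0, "claw": -1},
    {"tx": 0, "ty": 0, "tz": 0, "ax": 0, "ay": 0, "az": 0, "claw": -1},
    {"tx": 0, "ty": 0, "tz": 0, "ax": 0, "ay": 0, "az": 0, "claw": -1},
  ],
  newtons=30,
)

```text
time_s: 15.5
tcp_pos: [0.433, 0.3565, 0.0222]
eef_rot: [180.0, 0.0, -169.8]
contact_force: [0.3, 0.2, -0.3]
gripper_width: 0.053
```

Request:
step_arm(
  increments=[
    {"tx": 0, "ty": 0, "tz": 0, "ax": 0, "ay": 0, "az": 0, "claw": -1},
    {"tx": 0, "ty": 0, "tz": 30, "ax": 0, "ay": 0, "az": 0, "claw": -1},
    {"tx": 0, "ty": 0, "tz": 45, "ax": 0, "ay": 0, "az": 0, "claw": -1},
    {"tx": 0, "ty": 0, "tz": 45, "ax": 0, "ay": 0, "az": 0, "claw": -1},
    {"tx": 0, "ty": 0, "tz": 40, "ax": 0, "ay": 0, "az": 0, "claw": -1},
  ],
)

```text
time_s: 16.0
tcp_pos: [0.4327, 0.3562, 0.1838]
eef_rot: [180.0, -0.0, -169.8]
contact_force: [0.1, 0.6, -2.9]
gripper_width: 0.0459
```

Request:
step_arm(
  increments=[
    {"tx": 11.9, "ty": -34.7, "tz": 0, "ax": 0, "ay": 0, "az": 6.0, "claw": -1},
    {"tx": 11.9, "ty": -34.7, "tz": 0, "ax": 0, "ay": 0, "az": 6.0, "claw": -1},
    {"tx": 11.9, "ty": -34.7, "tz": 0, "ax": 0, "ay": 0, "az": 6.0, "claw": -1},
    {"tx": 11.9, "ty": -34.7, "tz": 0, "ax": 0, "ay": 0, "az": 6.0, "claw": -1},
    {"tx": 11.9, "ty": -34.7, "tz": 0, "ax": 0, "ay": 0, "az": 6.0, "claw": -1},
    {"tx": 11.9, "ty": -34.7, "tz": 0, "ax": 0, "ay": 0, "az": 6.0, "claw": -1},
    {"tx": 11.9, "ty": -34.7, "tz": 0, "ax": 0, "ay": 0, "az": 6.0, "claw": -1},
    {"tx": 11.9, "ty": -34.7, "tz": 0, "ax": 0, "ay": 0, "az": 6.0, "claw": -1},
    {"tx": 11.9, "ty": -34.7, "tz": 0, "ax": 0, "ay": 0, "az": 6.0, "claw": -1},
    {"tx": 11.9, "ty": -34.7, "tz": 0, "ax": 0, "ay": 0, "az": 6.0, "claw": -1},
    {"tx": 11.9, "ty": -34.7, "tz": 0, "ax": 0, "ay": 0, "az": 6.0, "claw": -1},
    {"tx": 11.9, "ty": -34.7, "tz": 0, "ax": 0, "ay": 0, "az": 6.0, "claw": -1},
  ],
)

```text
time_s: 17.2
tcp_pos: [0.5755, -0.0613, 0.1815]
eef_rot: [179.9, 0.0, -97.5]
contact_force: [1.0, 0.2, -2.4]
gripper_width: 0.0458
```

Request:
step_arm(
  increments=[
    {"tx": 11.9, "ty": -34.7, "tz": 0, "ax": 0, "ay": 0, "az": 6.0, "claw": -1},
    {"tx": 11.7, "ty": -34.4, "tz": 0, "ax": 0, "ay": 0, "az": 6.4, "claw": -1},
    {"tx": 0, "ty": 0, "tz": -20, "ax": 0, "ay": 0, "az": 0, "claw": -1},
    {"tx": 0, "ty": 0, "tz": -30, "ax": 0, "ay": 0, "az": 0, "claw": -1},
    {"tx": 0, "ty": 0, "tz": -30, "ax": 0, "ay": 0, "az": 0, "claw": -1},
    {"tx": 0, "ty": 0, "tz": -10, "ax": 0, "ay": 0, "az": 0, "claw": -1},
    {"tx": 0, "ty": 0, "tz": 0, "ax": 0, "ay": 0, "az": 0, "claw": -1},
    {"tx": 0, "ty": 0, "tz": 0, "ax": 0, "ay": 0, "az": 0, "claw": -1},
    {"tx": 0, "ty": 0, "tz": 0, "ax": 0, "ay": 0, "az": 0, "claw": -1},
    {"tx": 0, "ty": 0, "tz": 0, "ax": 0, "ay": 0, "az": 0, "claw": -1},
  ],
)

```text
time_s: 18.2
tcp_pos: [0.6002, -0.1289, 0.0936]
eef_rot: [-179.9, -0.0, -85.4]
contact_force: [-0.1, -0.2, -2.5]
gripper_width: 0.0457
```

Request:
step_arm(
  increments=[
    {"tx": -0.3, "ty": 0, "tz": -5, "ax": 0, "ay": 0, "az": 0, "claw": -1},
    {"tx": 0, "ty": 0, "tz": -3, "ax": 0, "ay": 0, "az": 0, "claw": -1},
    {"tx": 0, "ty": 0, "tz": 0, "ax": 0, "ay": 0, "az": 0, "claw": -1},
    {"tx": 0, "ty": 0, "tz": 0, "ax": 0, "ay": 0, "az": 0, "claw": -1},
    {"tx": 0, "ty": 0, "tz": 0, "ax": 0, "ay": 0, "az": 0, "claw": -1},
    {"tx": 0, "ty": 0, "tz": -1, "ax": 0, "ay": 0, "az": 0, "claw": -1},
    {"tx": 0, "ty": 0, "tz": 0, "ax": 0, "ay": 0, "az": 0, "claw": -1},
    {"tx": 0, "ty": 0, "tz": 0, "ax": 0, "ay": 0, "az": 0, "claw": -1},
    {"tx": 0, "ty": 0, "tz": 0, "ax": 0, "ay": 0, "az": 0, "claw": -1},
  ],
)

```text
time_s: 19.1
tcp_pos: [0.5991, -0.129, 0.0831]
eef_rot: [-180.0, -0.0, -85.4]
contact_force: [0.9, -0.8, -2.4]
gripper_width: 0.0457
```

Request:
step_arm(
  increments=[
    {"tx": 0, "ty": 0, "tz": -1, "ax": 0, "ay": 0, "az": 0, "claw": -1},
    {"tx": 0, "ty": 0, "tz": 0, "ax": 0, "ay": 0, "az": 0, "claw": -1},
    {"tx": 0, "ty": 0, "tz": 0, "ax": 0, "ay": 0, "az": 0, "claw": -1},
    {"tx": 0, "ty": 0, "tz": 0, "ax": 0, "ay": 0, "az": 0, "claw": -1},
    {"tx": 0, "ty": 0, "tz": 0, "ax": 0, "ay": 0, "az": 0, "claw": -1},
  ],
)

```text
time_s: 19.6
tcp_pos: [0.5992, -0.129, 0.0822]
eef_rot: [-180.0, -0.0, -85.4]
contact_force: [1.0, 0.2, -2.0]
gripper_width: 0.046
```

Request:
step_arm(
  increments=[
    {"tx": 0, "ty": 0, "tz": -0.8, "ax": 0, "ay": 0, "az": 0, "claw": -1},
    {"tx": 0, "ty": 0, "tz": 0, "ax": 0, "ay": 0, "az": 0, "claw": -1},
    {"tx": 0, "ty": 0, "tz": 0, "ax": 0, "ay": 0, "az": 0, "claw": -1},
    {"tx": 0, "ty": 0, "tz": 0, "ax": 0, "ay": 0, "az": 0, "claw": 1},
    {"tx": 0, "ty": 0, "tz": 0, "ax": 0, "ay": 0, "az": 0, "claw": 1},
    {"tx": 0, "ty": 0, "tz": 0, "ax": 0, "ay": 0, "az": 0, "claw": 1},
    {"tx": 0, "ty": 0, "tz": 0, "ax": 0, "ay": 0, "az": 0, "claw": 1},
    {"tx": 0, "ty": 0, "tz": 20, "ax": 0, "ay": 0, "az": 0, "claw": 1},
    {"tx": 0, "ty": 0, "tz": 40, "ax": 0, "ay": 0, "az": 0, "claw": 1},
    {"tx": 0, "ty": 0, "tz": 40, "ax": 0, "ay": 0, "az": 0, "claw": 1},
  ],
)

```text
time_s: 20.6
tcp_pos: [0.5985, -0.1292, 0.1816]
eef_rot: [179.9, -0.0, -85.4]
contact_force: [1.3, -0.2, -0.5]
gripper_width: 0.087
```

Request:
step_arm(
  increments=[
    {"tx": -17, "ty": 14.7, "tz": 0, "ax": 0, "ay": 0, "az": 7.3, "claw": 1},
    {"tx": -17, "ty": 14.7, "tz": 0, "ax": 0, "ay": 0, "az": 7.3, "claw": 1},
    {"tx": -17, "ty": 14.7, "tz": 0, "ax": 0, "ay": 0, "az": 7.3, "claw": 1},
    {"tx": -17, "ty": 14.7, "tz": 0, "ax": 0, "ay": 0, "az": 7.3, "claw": 1},
    {"tx": -17, "ty": 14.7, "tz": 0, "ax": 0, "ay": 0, "az": 7.3, "claw": 1},
    {"tx": -17, "ty": 14.7, "tz": 0, "ax": 0, "ay": 0, "az": 7.3, "claw": 1},
    {"tx": -17, "ty": 14.7, "tz": 0, "ax": 0, "ay": 0, "az": 7.3, "claw": 1},
    {"tx": -17, "ty": 14.7, "tz": 0, "ax": 0, "ay": 0, "az": 7.3, "claw": 1},
    {"tx": -17, "ty": 14.7, "tz": 0, "ax": 0, "ay": 0, "az": 7.3, "claw": 1},
    {"tx": -17.3, "ty": 15, "tz": 0, "ax": 0, "ay": 0, "az": 7.6, "claw": 1},
    {"tx": 0, "ty": 0, "tz": 0, "ax": 0, "ay": 0, "az": 0, "claw": 1},
    {"tx": 0, "ty": 0, "tz": 0, "ax": 0, "ay": 0, "az": 0, "claw": 1},
  ],
)

```text
time_s: 21.8
tcp_pos: [0.4289, 0.0186, 0.1816]
eef_rot: [-180.0, -0.1, -12.1]
contact_force: [0.2, 0.2, 0.1]
gripper_width: 0.0877
```

Run:
```python
from h import *
c=cap("wrist");c=cap("wrist"); P=cloud(c); s=r.get_state();print(s["tcp_pos"],s["eef_rot"]); save(c,"w4.png")
meas(P,c["image"],"tube",(0,0,560,420),(.003,.03))
c=cap("top"); P=cloud(c); save(c,"t4.png",(250,150,410,270),5)
meas(P,c["image"],"brass",(290,170,360,240),(.078,.12))
meas(P,c["image"],"spacer",(290,170,360,240),(.052,.075))
c=cap("scene"); save(c,"s4.png",(160,210,280,300),6)
```

```text
[0.4292615  0.01821671 0.18139427] [-1.79991723e+02 -2.26785403e-02 -1.21482652e+01]
tube 1777 c 422.6 17.4 size 12.8 145.2 ang 77.7 med [426.7  16.9  14.4]
brass 230 c 599.7 -127.3 size 45.6 39.9 ang 3.7 med [ 602.5 -127.6   86.8]
spacer 87 c 598.0 -129.4 size 47.2 52.4 ang 4.3 med [ 585.6 -118.4   58.9]
```

View pics/w4.png

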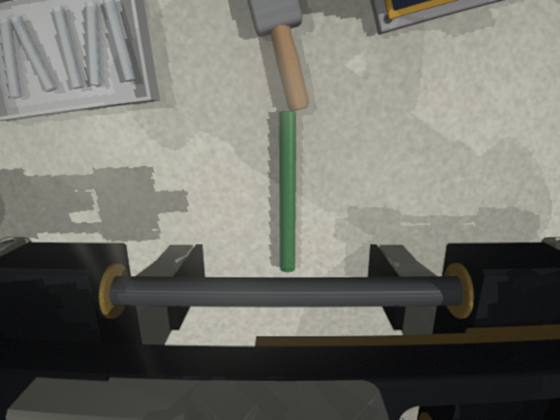

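View pics/s4.png

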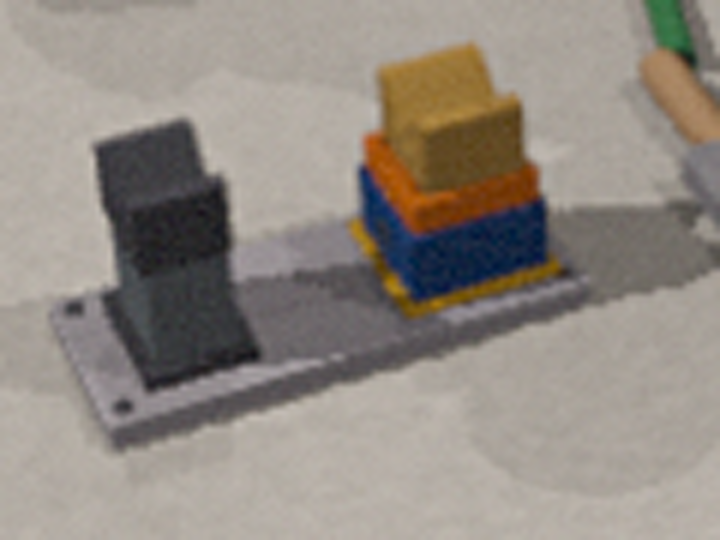

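The scene crop shows the stack square with its groove in line with the post. The wrist view shows the tube along column 288, centred between the fingers, its far end close to the hammer handle at (293,110). Gripping it gently.

Request:
step_arm(
  increments=[
    {"tx": 0, "ty": 0, "tz": -40, "ax": 0, "ay": 0, "az": 0, "claw": 1},
    {"tx": 0, "ty": 0, "tz": -45, "ax": 0, "ay": 0, "az": 0, "claw": 1},
    {"tx": 0, "ty": 0, "tz": -40, "ax": 0, "ay": 0, "az": 0, "claw": 1},
    {"tx": 0, "ty": 0, "tz": -25, "ax": 0, "ay": 0, "az": 0, "claw": 0.2},
    {"tx": 0, "ty": 0, "tz": -10, "ax": 0, "ay": 0, "az": 0, "claw": 0},
    {"tx": 0, "ty": 0, "tz": 0, "ax": 0, "ay": 0, "az": 0, "claw": -0.2},
    {"tx": 0, "ty": 0, "tz": 0, "ax": 0, "ay": 0, "az": 0, "claw": -0.3},
    {"tx": 0, "ty": 0, "tz": 0, "ax": 0, "ay": 0, "az": 0, "claw": -0.4},
    {"tx": 0, "ty": 0, "tz": 0, "ax": 0, "ay": 0, "az": 0, "claw": -0.5},
    {"tx": 0, "ty": 0, "tz": 0, "ax": 0, "ay": 0, "az": 0, "claw": -0.6},
    {"tx": 0, "ty": 0, "tz": 0, "ax": 0, "ay": 0, "az": 0, "claw": -1},
    {"tx": 0, "ty": 0, "tz": 0, "ax": 0, "ay": 0, "az": 0, "claw": -1},
  ],
  newtons=15,
)

```text
time_s: 23.2
tcp_pos: [0.4289, 0.0183, 0.0214]
eef_rot: [-180.0, -0.0, -12.1]
contact_force: [-0.5, -0.6, 0.4]
gripper_width: 0.021
```

Request:
step_arm(
  increments=[
    {"tx": 0, "ty": 0, "tz": 0, "ax": 0, "ay": 0, "az": 0, "claw": -1},
    {"tx": 0, "ty": 0, "tz": 0, "ax": 0, "ay": 0, "az": 0, "claw": -1},
    {"tx": 0, "ty": 0, "tz": 10, "ax": 0, "ay": 0, "az": 0, "claw": -1},
    {"tx": 0, "ty": 0, "tz": 20, "ax": 0, "ay": 0, "az": 0, "claw": -1},
    {"tx": 0, "ty": 0, "tz": 30, "ax": 0, "ay": 0, "az": 0, "claw": -1},
    {"tx": 0, "ty": 0, "tz": 0, "ax": 0, "ay": 0, "az": 0, "claw": -1},
    {"tx": 0, "ty": 0, "tz": 0, "ax": 0, "ay": 0, "az": 0, "claw": -1},
  ],
)

```text
time_s: 23.9
tcp_pos: [0.4292, 0.0186, 0.0823]
eef_rot: [-179.9, -0.1, -12.1]
contact_force: [-0.9, -0.8, -0.1]
gripper_width: 0.0153
```

Run:
```python
from h import *
c=cap("wrist"); P=cloud(c); s=r.get_state();print(s["tcp_pos"],s["eef_rot"],s["gripper_width"]); save(c,"w5.png")
p=meas(P,c["image"],"tube",(0,0,560,420),(.03,.12))
c2=cap("scene"); save(c2,"s5.png",(170,140,340,270),4.5); np.savez("s5.npz",P=cloud(c2),im=c2["image"])
p2=meas(cloud(c2),c2["image"],"tube",(170,140,340,270),(.03,.12))
for q in(p,p2):
    if len(q)>20:
        u,sv,vt=np.linalg.svd(q-np.median(q,0)); print("axis",np.round(vt[0],3), np.round([q.min(0),q.max(0)],3).tolist())
```

```text
[0.42862444 0.0182844  0.08152246] [-1.79961769e+02 -2.51746166e-02 -1.20822834e+01] 0.015591020284392456
tube 5007 c 444.6 14.0 size 15.7 110.5 ang 77.2 med [456.1  11.5  75.3]
tube 127 c 439.3 13.8 size 18.3 140.2 ang 74.6 med [454.2   8.2  74.7]
axis [-0.976  0.218 -0.009] [[0.389, -0.003, 0.066], [0.499, 0.032, 0.078]]
axis [ 0.973 -0.228 -0.027] [[0.371, -0.006, 0.064], [0.508, 0.031, 0.11]]
```

View pics/s5.png

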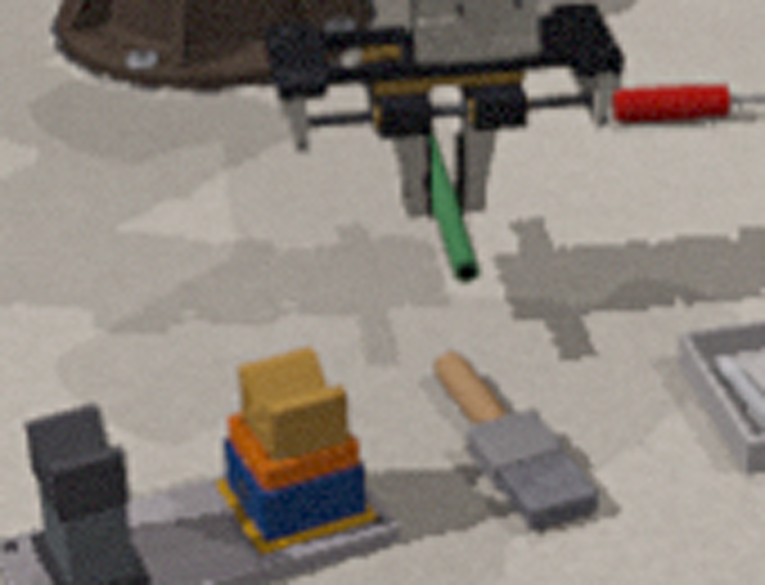

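Tube held level (slope 0.009) at (450,210) in the crop. Carrying it above the fixture.

Request:
step_arm(
  increments=[
    {"tx": 0, "ty": 0, "tz": 30, "ax": 0, "ay": 0, "az": 0, "claw": -1},
    {"tx": 0, "ty": 0, "tz": 33, "ax": 0, "ay": 0, "az": 0, "claw": -1},
    {"tx": 17.5, "ty": -20.2, "tz": 0, "ax": 0, "ay": 0, "az": -7.3, "claw": -1},
    {"tx": 17.5, "ty": -20.2, "tz": 0, "ax": 0, "ay": 0, "az": -7.3, "claw": -1},
    {"tx": 17.5, "ty": -20.2, "tz": 0, "ax": 0, "ay": 0, "az": -7.3, "claw": -1},
    {"tx": 17.5, "ty": -20.2, "tz": 0, "ax": 0, "ay": 0, "az": -7.3, "claw": -1},
    {"tx": 17.5, "ty": -20.2, "tz": 0, "ax": 0, "ay": 0, "az": -7.3, "claw": -1},
    {"tx": 17.5, "ty": -20.2, "tz": 0, "ax": 0, "ay": 0, "az": -7.3, "claw": -1},
    {"tx": 17.5, "ty": -20.2, "tz": 0, "ax": 0, "ay": 0, "az": -7.3, "claw": -1},
    {"tx": 17.5, "ty": -20.2, "tz": 0, "ax": 0, "ay": 0, "az": -7.3, "claw": -1},
    {"tx": 17.5, "ty": -20.2, "tz": 0, "ax": 0, "ay": 0, "az": -7.3, "claw": -1},
    {"tx": 17.5, "ty": -20.6, "tz": 0, "ax": 0, "ay": 0, "az": -7.5, "claw": -1},
  ],
  newtons=20,
)

```text
time_s: 25.2
tcp_pos: [0.6037, -0.185, 0.1425]
eef_rot: [179.8, 0.0, -85.6]
contact_force: [1.0, -0.2, 0.3]
gripper_width: 0.0154
```

Request:
step_arm(
  increments=[
    {"tx": 0, "ty": 0, "tz": 0, "ax": 0, "ay": 0, "az": 0, "claw": -1},
    {"tx": 0, "ty": 0, "tz": 0, "ax": 0, "ay": 0, "az": 0, "claw": -1},
    {"tx": 0, "ty": 0, "tz": 0, "ax": 0, "ay": 0, "az": 0, "claw": -1},
    {"tx": 0, "ty": 0, "tz": 0, "ax": 0, "ay": 0, "az": 0, "claw": -1},
    {"tx": 0, "ty": 0, "tz": 0, "ax": 0, "ay": 0, "az": 0, "claw": -1},
    {"tx": 0, "ty": 0, "tz": 0, "ax": 0, "ay": 0, "az": 0, "claw": -1},
  ],
)

```text
time_s: 25.8
tcp_pos: [0.6037, -0.1837, 0.1446]
eef_rot: [-180.0, 0.0, -85.2]
contact_force: [0.2, 0.3, -0.8]
gripper_width: 0.0152
```

Run:
```python
from h import *
c=cap("wrist"); P=cloud(c); s=r.get_state();print(s["tcp_pos"],s["eef_rot"],s["gripper_width"]); save(c,"w6.png")
p=meas(P,c["image"],"tube",(0,0,560,420),(.09,.18))
u,sv,vt=np.linalg.svd(p-np.median(p,0)); print("axis",np.round(vt[0],3))
c=cap("scene"); save(c,"s6.png",(140,160,310,300),4.5)
```

```text
[ 0.60375198 -0.18375656  0.14459302] [-1.79971888e+02 -1.75386081e-03 -8.52249230e+01] 0.015608784129049882
tube 5786 c 605.1 -202.4 size 15.9 114.8 ang 4.6 med [ 606.4 -217.   137.5]
axis [-0.084  0.996 -0.004]
```

View pics/w6.png

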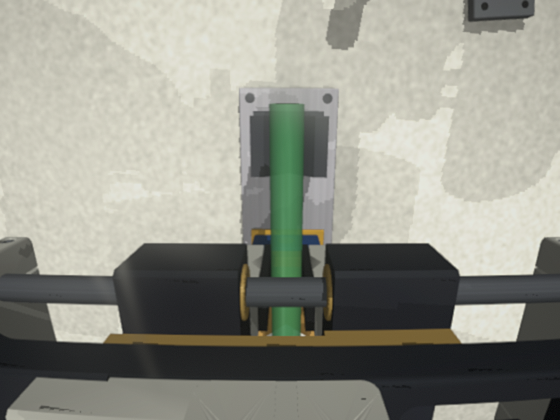

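The tube (column 287) is over the middle of the post groove (288) and level. Lowering it.

Request:
step_arm(
  increments=[
    {"tx": 0, "ty": 0, "tz": -15, "ax": 0, "ay": 0, "az": 0, "claw": -1},
    {"tx": 0, "ty": 0, "tz": -15, "ax": 0, "ay": 0, "az": 0, "claw": -1},
    {"tx": 0, "ty": 0, "tz": -8, "ax": 0, "ay": 0, "az": 0, "claw": -1},
    {"tx": 0, "ty": 0, "tz": -4, "ax": 0, "ay": 0, "az": 0, "claw": -1},
    {"tx": 0, "ty": 0, "tz": 0, "ax": 0, "ay": 0, "az": 0, "claw": -1},
    {"tx": 0, "ty": 0, "tz": 0, "ax": 0, "ay": 0, "az": 0, "claw": -1},
    {"tx": 0, "ty": 0, "tz": 0, "ax": 0, "ay": 0, "az": 0, "claw": -1},
    {"tx": 0, "ty": 0, "tz": 0, "ax": 0, "ay": 0, "az": 0, "claw": -1},
    {"tx": 0, "ty": 0, "tz": 0, "ax": 0, "ay": 0, "az": 0, "claw": -1},
  ],
)

```text
time_s: 26.8
tcp_pos: [0.604, -0.1841, 0.1027]
eef_rot: [-180.0, -0.0, -85.3]
contact_force: [0.2, -0.4, -0.5]
gripper_width: 0.0151
```

Request:
step_arm(
  increments=[
    {"tx": 0, "ty": 0, "tz": -1.2, "ax": 0, "ay": 0, "az": 0, "claw": -1},
    {"tx": 0, "ty": 0, "tz": 0, "ax": 0, "ay": 0, "az": 0, "claw": -1},
    {"tx": 0, "ty": 0, "tz": 0, "ax": 0, "ay": 0, "az": 0, "claw": -1},
    {"tx": 0, "ty": 0, "tz": 0, "ax": 0, "ay": 0, "az": 0, "claw": -1},
    {"tx": 0, "ty": 0, "tz": 0, "ax": 0, "ay": 0, "az": 0, "claw": -1},
  ],
)

```text
time_s: 27.3
tcp_pos: [0.6037, -0.1841, 0.101]
eef_rot: [180.0, 0.0, -85.3]
contact_force: [-0.3, 0.8, -0.1]
gripper_width: 0.0154
```

Request:
step_arm(
  increments=[
    {"tx": 0, "ty": 0, "tz": -1, "ax": 0, "ay": 0, "az": 0, "claw": -1},
    {"tx": 0, "ty": 0, "tz": 0, "ax": 0, "ay": 0, "az": 0, "claw": -1},
    {"tx": 0, "ty": 0, "tz": 0, "ax": 0, "ay": 0, "az": 0, "claw": -1},
    {"tx": 0, "ty": 0, "tz": 0, "ax": 0, "ay": 0, "az": 0, "claw": -1},
    {"tx": 0, "ty": 0, "tz": 0, "ax": 0, "ay": 0, "az": 0, "claw": -1},
  ],
)

```text
time_s: 27.8
tcp_pos: [0.6038, -0.1841, 0.1005]
eef_rot: [-180.0, -0.0, -85.3]
contact_force: [-2.9, 2.0, 5.6]
gripper_width: 0.0154
```

Run:
```python
from h import *
s=r.get_state();print(s["tcp_pos"],s["contact_force"],s["moment"])
c=cap("scene"); save(c,"s7.png",(140,180,290,300),5)
```

```text
[ 0.60381041 -0.1841246   0.10045065] [-2.93173967  1.98090499  5.64616131] [ 0.51063809  0.87137715 -0.03211378]
```

View pics/s7.png

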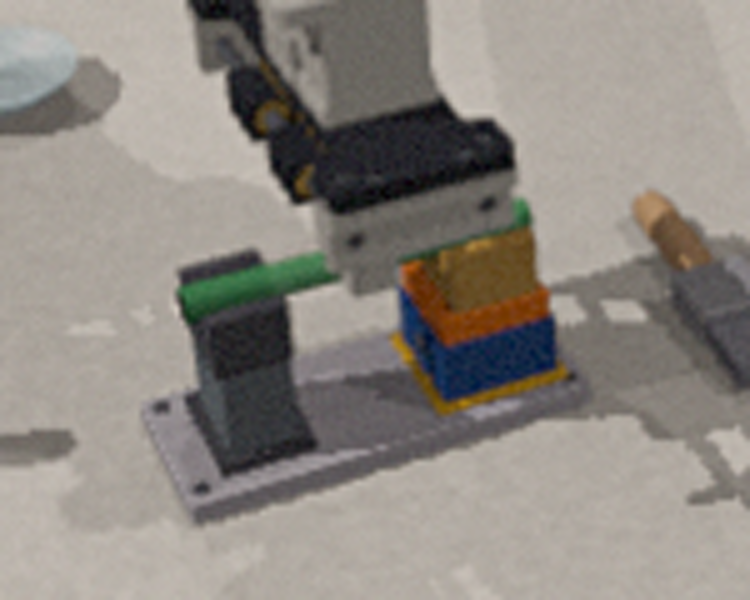

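The tube rests in both grooves with 5.6 N of contact. Releasing slowly.

Request:
step_arm(
  increments=[
    {"tx": 0, "ty": 0, "tz": 0.4, "ax": 0, "ay": 0, "az": 0, "claw": -1},
    {"tx": 0, "ty": 0, "tz": 0, "ax": 0, "ay": 0, "az": 0, "claw": -0.62},
    {"tx": 0, "ty": 0, "tz": 0, "ax": 0, "ay": 0, "az": 0, "claw": -0.55},
    {"tx": 0, "ty": 0, "tz": 0, "ax": 0, "ay": 0, "az": 0, "claw": -0.4},
    {"tx": 0, "ty": 0, "tz": 0, "ax": 0, "ay": 0, "az": 0, "claw": 0},
    {"tx": 0, "ty": 0, "tz": 0, "ax": 0, "ay": 0, "az": 0, "claw": 0.3},
    {"tx": 0, "ty": 0, "tz": 0, "ax": 0, "ay": 0, "az": 0, "claw": 0.3},
    {"tx": 0, "ty": 0, "tz": 15, "ax": 0, "ay": 0, "az": 0, "claw": 0.3},
    {"tx": 0, "ty": 0, "tz": 30, "ax": 0, "ay": 0, "az": 0, "claw": 0.3},
    {"tx": 0, "ty": 0, "tz": 40, "ax": 0, "ay": 0, "az": 0, "claw": 0.3},
    {"tx": 0, "ty": 0, "tz": 40, "ax": 0, "ay": 0, "az": 0, "claw": 0.3},
  ],
)

```text
time_s: 28.95
tcp_pos: [0.6034, -0.1841, 0.2265]
eef_rot: [179.9, 0.0, -85.3]
contact_force: [1.2, -0.5, -0.9]
gripper_width: 0.0571
```

Request:
step_arm(
  increments=[
    {"tx": -15, "ty": 40, "tz": 0, "ax": 0, "ay": 0, "az": 0, "claw": 0.3},
    {"tx": -15, "ty": 40, "tz": 0, "ax": 0, "ay": 0, "az": 0, "claw": 0.3},
    {"tx": -15, "ty": 40, "tz": 0, "ax": 0, "ay": 0, "az": 0, "claw": 0.3},
    {"tx": -15, "ty": 40, "tz": 0, "ax": 0, "ay": 0, "az": 0, "claw": 0.3},
    {"tx": -15, "ty": 40, "tz": 0, "ax": 0, "ay": 0, "az": 0, "claw": 0.3},
    {"tx": -15, "ty": 40, "tz": 0, "ax": 0, "ay": 0, "az": 0, "claw": 0.3},
    {"tx": -15, "ty": 40, "tz": 0, "ax": 0, "ay": 0, "az": 0, "claw": 0.3},
    {"tx": 0, "ty": 0, "tz": 0, "ax": 0, "ay": 0, "az": 0, "claw": 0.3},
    {"tx": 0, "ty": 0, "tz": 0, "ax": 0, "ay": 0, "az": 0, "claw": 0.3},
    {"tx": 0, "ty": 0, "tz": 0, "ax": 0, "ay": 0, "az": 0, "claw": 0.3},
    {"tx": 0, "ty": 0, "tz": 0, "ax": 0, "ay": 0, "az": 0, "claw": 0.3},
  ],
)

```text
time_s: 30.05
tcp_pos: [0.499, 0.0949, 0.2253]
eef_rot: [180.0, -0.0, -85.4]
contact_force: [-0.2, 0.5, 0.8]
gripper_width: 0.0567
```

Run:
```python
from h import *
s=r.get_state();print(s["time_s"],s["tcp_pos"],s["contact_force"])
c=cap("top"); P=cloud(c); im=c["image"]; save(c,"t8.png",(290,150,410,240),6)
p=meas(P,im,"tube",(290,160,400,240),(.07,.12))
u,sv,vt=np.linalg.svd(p-np.median(p,0)); print("axis",np.round(vt[0],3))
meas(P,im,"brass",(290,170,360,240),(.075,.12))
meas(P,im,"spacer",(290,170,360,240),(.052,.075))
meas(P,im,"riser",(290,170,360,240),(.03,.052))
meas(P,im,"grey",(395,235,430,275),(.006,.03))
c=cap("scene"); save(c,"s8.png",(140,180,290,300),5)
```

```text
30.05 [0.49904554 0.09490115 0.22534186] [-0.18120889  0.46365289  0.84244066]
tube 339 c 603.7 -182.2 size 16.0 157.5 ang 3.7 med [ 602.2 -186.7   92.3]
axis [-0.074  0.997  0.006]
brass 195 c 599.6 -125.9 size 45.4 46.0 ang 4.2 med [ 601.8 -127.3   87.8]
spacer 69 c 598.3 -129.1 size 47.1 52.4 ang 3.7 med [ 579.3 -118.1   58.6]
riser 40 c 584.4 -117.0 size 74.8 36.5 ang 50.9 med [ 575.  -104.9   39.1]
grey 316 c 450.4 -374.7 size 51.9 49.9 ang 10.9 med [ 451.1 -374.1    9.2]
```

View pics/s8.png

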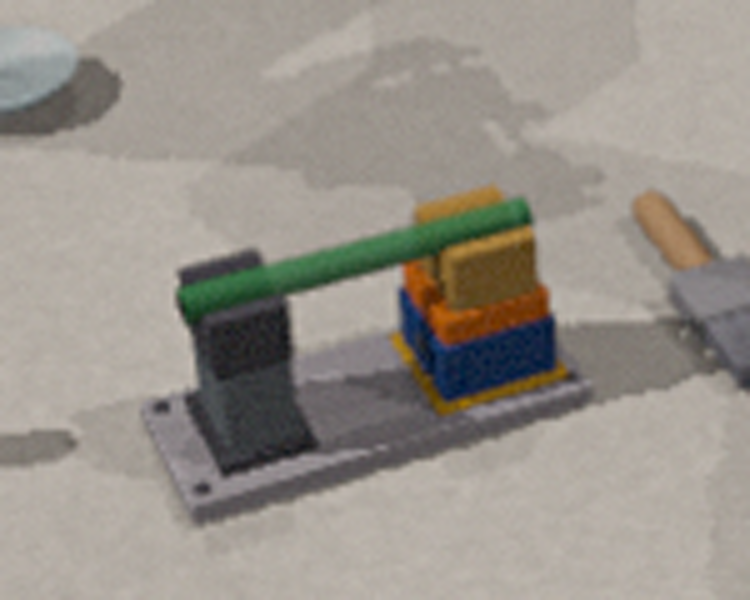

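The tube lies in both grooves, running from (185,300) to (520,212), and everything is released. Handing in.

```bash
python3 -c "
from plant import r
print(r.close_job())"
```

```text
the job is handed in; nothing more can be done
None
```

The missing rest is built, and I handed the job in at about 30 s of robot time; no verdict was reported. Riser, spacer and vee block are stacked on the yellow seat, and the green tube lies in both grooves, released, with the arm clear.

Last checks, from the top camera unless noted:

| Item | Result |
|---|---|
| Tube, distance from mid-bed | about 2 mm |
| Tube tilt | about 0.006 rad |
| Tube, angle to the post's groove | within about 1° |
| Tube height | not measured finely; the point on its top, 92 mm, fits a seated tube |
| Vee block, distance from the seat centre | about 2–3 mm |
| Spacer, distance from the seat centre | under 1 mm, measured after placing, before the vee block covered it |
| Grey spacer | unmoved to within 0.2 mm |

- **Riser:** the last top-camera fit was unusable because the stack hides it (about 40 pixels). I relied on its pose at release (within 1 mm of the seat centre) and on the scene picture, which shows it square.
- **Wrist camera:** it read 1–3 mm off the top camera in y. I used the top-camera values.
- **Flask and wash bottle:** I did not re-measure them. The planned moves kept clear of both.

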